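# Mark a tag with a hand punch

### The arm

A 6-joint arm with a two-finger parallel gripper is mounted at the origin on the work surface. World frame = base frame: x ahead of the robot, y to its left, z up, the work surface at z = 0. Lengths are in m, angles in rad, forces in N, time in s.
With the tool pointing down it reaches from about 0.325 to 0.925 m from the base axis. Payload 3.1 kg.
Tool frame: the origin (TCP) lies midway between the tips of the shut fingers; the grasp point (between the pads) lies 19 mm behind it; z points along the fingers, y is the line along which they close (so a half turn about z gives the same grasp; the last joint's range is limited). The gripper opens to 85 mm and grips with 20 to 120 N. Pads are 22 mm wide; open, the fingers measure 114 mm over their backs; the gripper's body (76 mm by 85 mm) begins 54 mm behind the grasp point. The pads swing forward as they close: fully open they stand 13 mm farther back than shut.
Start: joints at [-1.244, 0.217, 1.613, -0, 1.311, -0.112], TCP at [0.266, -0.566, 0.231] pointing down, gripper open.
Joint ranges: [-2.75, 2.75], [-0.78, 2.1], [0.31, 2.55], [-1.13, 4.27], [0.13, 2.63], [-2.58, 2.58]. Speed limits (rad/s): [2.79, 2.79, 3.14, 3.14, 3.14, 3.14].

### API

Orientations are given as a unit quaternion [x, y, z, w].
In Python, from plant import status, viewer, job gives the robot as it stands.
- The arm moves only by the tool send_rows, never from a script. Its argument "deltas" is a list of rows, each an object with "translation": the shift along the tool's x, y, z as a fraction of full scale, a list of three; "rot": the turn, a rotation vector about the tool's x, y, z as a fraction of full scale, a list of three. A call has 1 to 20 rows; each row is the pose to reach, as a shift and turn from the pose commanded when the call began, along the tool's axes at that moment, turning the shorter way round; what a row does not reach only later rows make up. Full scale, the value 1, is 10 cm for a shift and 180 degrees for a turn. A row lasts 1/10 s, in which the tool goes at most 50 mm and 8.59 degrees, less where a joint would pass 70% of its speed; a pose out of reach is approached as far as the arm can. A call with a number of a shift or a turn outside -1 to 1 is refused whole. A call with a gripper value outside its range is refused whole. "fingers" is the opening, from 0 (shut) to 1 (fully open), set as the call begins (left out, the last holds). The fingers move at their own pace and stop on an object; "grip_force" is the grip in N (left out, the last holds). Time passes only in rows, so rows that repeat a pose let the fingers close. It gives the time, the measured TCP pose, the force, the opening and the grip force at its end, in the units of the state.
- status.state(): the state, without advancing time (a new reading comes with each control period).
- viewer.capture(name): name is "scene" or "top"; returns a dict with "color" (420x560x3 uint8, blue, green, red), "fovy" (degrees; the focal length in pixels is half the picture's height over the tangent of half this angle, whatever the lens; pixels are square), "cx", "cy" (the principal point, pixels), "k1" (the pictures are not rectified: a ray, as slopes to the right and down, at radius r is drawn at 1 + k1 r^2 times it, then the intrinsics apply), "R" (3x3) and "t" (3): a world point X has camera coordinates R X + t. Camera axes: x right, y down, z forward; pixel columns grow to the right and rows downward; lengths in m; the calibration is good to about 2 mm. A picture is of the moment at which its call begins. There is no depth.
- job.job_done(): hands the job in; it is judged then, once.
The state is a dict: "t": time; "joint_positions": joint angles; "qd": joint speeds; "tau": joint torques, N m; "eef_pos": TCP position; "tool_rot": TCP orientation; "wrist_force": force on the tool from outside, world axes, zero at the start; "torque": the same for the moment, N m; "grip_width": finger opening in m; "finger_force": force on a finger pad.
Only numpy, scipy, OpenCV 4.12 (cv2) and the standard library are available. Lean on these libraries where they do the work, as an engineer would, in place of code of your own. Each camera call takes 0.05 s, during which the arm holds its last target. There are 200 camera calls.

### The job

Take the square-handled marking punch out of its wooden rest, stand it squarely on the middle of the aluminium tag in the grey marking stand, and press straight down with a steady 12 N or so (20 N spoils the tag) for two seconds, without letting it slide or drag the tag sideways. Then lift it straight up, well clear of the tag, and put it back upright, fully down in the hole of its rest, and let go. Do not touch the stand with the gripper, and leave the other kitchen things where they are.

Things in the scene. Friction and masses are not known exactly. Their poses are not given: they have to be found in the camera images.
- punch: Loose marking punch, about 0.2 kg, 118 mm tall, standing upright in the rest. Its lower part is a round steel shank 20 mm in diameter and 46 mm long with a flat lower face; above it (46 to 118 mm) is a dark jarrah handle, square, 25 by 25 mm, with flat sides facing its x and y axes. Origin: centre of the flat lower face; z points up along the punch.
- rest: Fixed pale wooden block, 76 by 76 mm, 36 mm high, with one round upright hole in its middle, 28 mm in diameter and 30 mm deep (floor 6 mm above the shelf), in which the punch stands with its handle well clear above. Origin: centre of the block's underside, straight below the hole; z up.
- stand: Fixed grey marking stand: base 100 by 90 mm, 16 mm high; above it, on a height screw, a steel nest plate 64 (along x) by 52 mm holding a flat aluminium tag 44 (along x) by 34 mm, its top face the highest part. The screw is set by hand: that face stands 38 to 66 mm above the shelf, not reported, to be found by feel. Origin: centre of the base's underside; z up.
- mark (a point): The stand's vertical centre line, at the top of its grey base (16 mm above the shelf); the tag's middle lies straight above it. The nest is sprung: it starts to sink at about 3 N, then sinks 1 mm for every 4 N, up to 6 mm, where it meets a hard stop (about 27 N). Sideways it yields on rubber, 1 mm for every 1.5 N.
- nest_x (a joint): How far the tag has been dragged along the stand's x axis, m; 0 when undisturbed, springs back when let go.
- nest_y (a joint): How far the tag has been dragged along the stand's y axis, m; 0 when undisturbed, springs back when let go.
- ramekin: Bystander: loose white ceramic ramekin, 80 mm across, 42 mm high. Origin: centre of its underside.
- clip: Bystander: loose green plastic clip, 70 by 14 mm, 13 mm high, lying flat. Origin: centre of its underside.
- spice_jar: Bystander: loose jar, 48 mm across, 75 mm high. Origin: centre of its underside.
- mug: Bystander: loose blue mug, 76 mm across, 80 mm high. Origin: centre of its underside.
- spoon: Bystander: loose wooden spoon lying flat near the far edge, along the y direction of the table. Origin: on its underside.
- pepper_mill: Bystander: loose wooden pepper mill, 48 mm across, 90 mm high. Origin: centre of its underside.
Things that resemble listed ones, but are neither listed nor needed, are in the scene too. Leave any green look-alike of the punch alone.

How it is judged:
By the outcome, as a careful person would: the job done as asked, in the order asked, and still so for the second after the job is handed in, with the robot touching nothing.
It also fails if it takes over 66 s, if anything falls off the work surface, if the arm or the gripper's body presses on something with over 40 N, if the wrist force passes 120 N, or if a joint passes its speed limit or range.

## Working session

There is one attempt and no reset: what is moved stays moved. The work goes in short steps, Python scripts to look and compute and a tool call to move; the robot and the scene stay as the last step left them, time stands still between calls to the robot, and variables do not carry over. Pictures are saved under pics/ and viewed, at most 10 in all, crops included, and the job is handed in when it is done.

Besides the shell and the picture viewer there is one more tool, called after "Request:" as name(argument=value, ...) on one line, values as JSON. send_rows: Moves the arm, as the interface text tells. Its arguments: {"type":"object","properties":{"deltas":{"type":"array"},"fingers":{"type":"number"},"grip_force":{"type":"number"}},"required":["deltas"]}

```bash
mkdir -p pics; ls
python3 - <<'E'
from plant import status, viewer
import cv2,numpy as np
s=status.state(); print(s)
for n in("scene","top"):
    c=viewer.capture(n); cv2.imwrite(f"pics/{n}0.png",c["color"])
    print(n,{k:(np.array(v).tolist()) for k,v in c.items() if k!="color"})
E
```

```text
pics
{'t': 0.0, 'joint_positions': array([-1.24419083e+00,  2.17753182e-01,  1.61496763e+00,  1.32681412e-05,
        1.31127691e+00, -1.12155535e-01]), 'qd': array([ 0.00017671, -0.00281582,  0.00157174,  0.00025317,  0.00069444,
        0.0001213 ]), 'tau': array([ 9.25270092e-05, -3.96843660e+01, -3.03850365e+01, -1.23970203e-04,
        9.67489730e-03, -5.96144957e-06]), 'eef_pos': array([ 0.26529351, -0.5649891 ,  0.22995137]), 'tool_rot': array([ 9.76032118e-01,  2.17623204e-01, -1.22321645e-04, -1.19631323e-03]), 'wrist_force': array([1.44510726, 0.16000286, 0.01682039]), 'torque': array([ 0.01232219, -0.00129843, -0.03065651]), 'finger_force': 0.0, 'grip_width': 0.08542305441511669}
scene {'fovy': 44.094545593574104, 'cx': 271.63980546295517, 'cy': 204.0877857282465, 'k1': -0.01715703118415972, 'R': [[-0.7813714604490767, 0.6239036473595979, 0.014243581258504194], [0.3261290353775581, 0.4276876517699088, -0.843043963745216], [-0.5320700076863762, -0.6540852477582197, -0.5376560197614155]], 't': [0.4120016358076878, -0.1464594175463817, 1.8012404807292217]}
top {'fovy': 43.026551586555755, 'cx': 278.6640461110052, 'cy': 212.6182968535958, 'k1': -0.1515760162648667, 'R': [[0.025430116218736448, -0.9996681631411576, 0.004107650311955026], [-0.9911179507933727, -0.025748710886405464, -0.1304691975250624], [0.13053166973668498, -0.0007533191037330267, -0.9914438540361632]], 't': [-0.012890081126740517, 0.5656457977105424, 1.268651316662411]}
```

View pics/scene0.png

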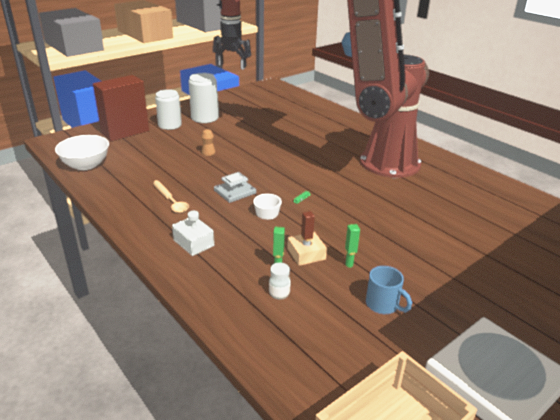

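View pics/top0.png

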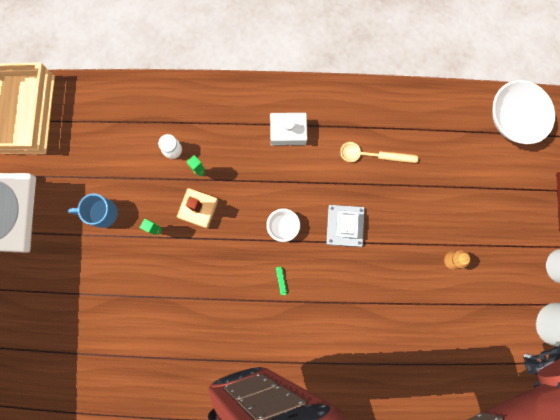

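The top view shows the punch at about (193,204) in its rest at (198,208), with green look-alikes at (195,164) and (150,227). The stand is at (346,226). In the scene view the punch is at (307,228) and the stand at (235,186). I'll enlarge these for pixel positions.

```bash
cat > h.py <<'E'
import numpy as np, cv2
from plant import status, viewer
def K(c):
    f=c["color"].shape[0]/2/np.tan(np.radians(c["fovy"])/2); return np.array([[f,0,c["cx"]],[0,f,c["cy"]],[0,0,1]])
def proj(c,X):
    r=cv2.Rodrigues(np.array(c["R"]))[0]
    return cv2.projectPoints(np.atleast_2d(np.array(X,float)),r,np.array(c["t"]),K(c),np.array([c["k1"],0,0,0,0]))[0].reshape(-1,2)
def unproj(c,uv,z):
    p=cv2.undistortPoints(np.array(uv,float).reshape(-1,1,2),K(c),np.array([c["k1"],0,0,0,0])).reshape(-1,2)
    R=np.array(c["R"]); C=-R.T@np.array(c["t"]); d=np.c_[p,np.ones(len(p))]@R
    return C+d*((z-C[2])/d[:,2])[:,None]
def crop(c,u0,v0,w,h,s):
    return cv2.resize(c["color"][v0:v0+h,u0:u0+w],None,fx=s,fy=s,interpolation=cv2.INTER_CUBIC)
E
python3 - <<'E'
from h import *
t=viewer.capture("top");s=viewer.capture("scene")
a=np.hstack([crop(t,170,175,57,43,7),crop(t,318,200,57,43,7)])
b=np.hstack([crop(s,280,205,57,43,7)[:, :],crop(s,207,165,57,43,7)])
b=np.hstack([crop(s,280,207,57,60,5),np.zeros((300,114,3),np.uint8),crop(s,207,165,57,60,5),np.zeros((300,114,3),np.uint8)])
cv2.imwrite("pics/m1.png",np.vstack([a[:,:798],b[:,:798]])[:600])
for n,uv,z in[("rest",(198,208),.036),("stand",(346,226),.016),("punchtop",(193,203),.124)]: print(n,unproj(t,[uv],z))
E
```

```text
rest [[0.5722422  0.20054261 0.036     ]]
stand [[ 0.53932139 -0.16684529  0.016     ]]
punchtop [[0.57153199 0.19920365 0.124     ]]
```

View pics/m1.png

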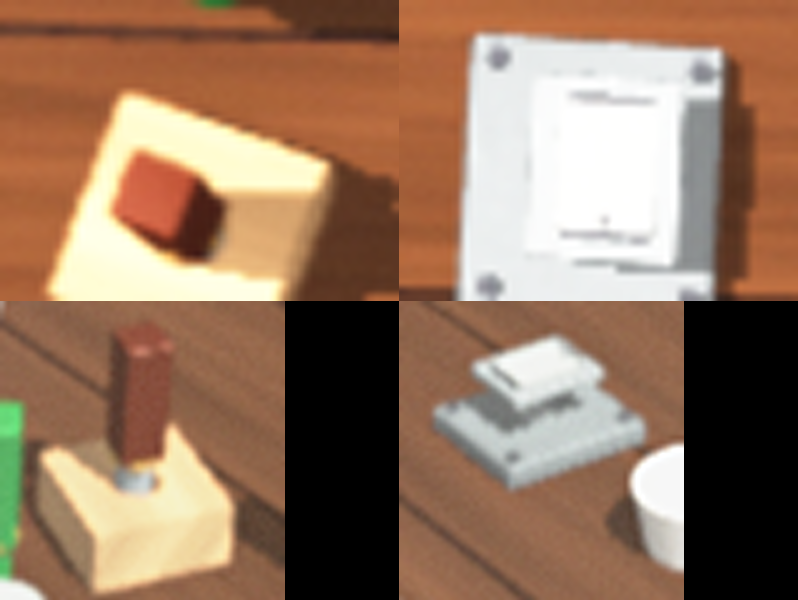

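Run:
```python
from h import *
from scipy.optimize import least_squares
t=viewer.capture("top");s=viewer.capture("scene")
def box(p,hx,hy,z):
    c,sn=np.cos(p[2]),np.sin(p[2]); q=np.array([[hx,hy],[hx,-hy],[-hx,-hy],[-hx,hy]])@np.array([[c,sn],[-sn,c]])
    return np.c_[q+p[:2],np.full(4,z)]
def fit(p0,hx,hy,z,T,S):
    def f(p):
        r=[]
        for c,L in((t,T),(s,S)):
            P=proj(c,box(p,hx,hy,z))
            for u in L: d=P-u; r+=list(d[np.argmin((d**2).sum(1))])
        return np.array(r)
    o=least_squares(f,p0,loss="soft_l1"); print(np.round(o.x,4),np.degrees(o.x[2]).round(1),np.round(o.fun,1)); return o.x
rest=fit([.572,.2,-.33],.038,.038,.036,[(188.6,188.6),(217.1,198.6),(177.1,217.1)],[(288,236.8),(299.4,253.8),(326.6,247.8),(314,231.8)])
st=fit([.539,-.167,-.05],.05,.045,.016,[(328.9,205),(364.1,206.9)],[(214.2,186.8),(229.8,198.8),(256.2,190.4)])
print("screws",unproj(t,[(332.3,208.1),(361.4,210.3),(330.9,240.9),(359.6,242.1)],.016).round(4).tolist())
T=[( 170+a/7,175+b/7) for a,b in((135,150),(197,180),(175,245),(113,200))]
P=unproj(t,T,.124);print("handle top",P.round(4).tolist(),P.mean(0))
def draw(c,u0,v0,s_,L):
    m=crop(c,u0,v0,80,60,s_)
    for p,hx,hy,z in L:
        uv=((proj(c,box(p,hx,hy,z))-[u0,v0]+.5)*s_).astype(int)
        cv2.polylines(m,[uv],True,(255,0,255),1)
    return m
hp=[rest[0],rest[1],rest[2]]
LR=[(rest,.038,.038,.036),(hp,.0125,.0125,.124),(hp,.0125,.0125,.052)]
LS=[(st,.05,.045,.016),(st,.032,.026,.05),(st,.022,.017,.052)]
cv2.imwrite("pics/m2.png",np.vstack([np.hstack([draw(t,158,175,5,LR),draw(t,306,196,5,LS)]),np.hstack([draw(s,268,205,5,LR),draw(s,195,157,5,LS)])]))
```

```text
[ 0.5732  0.2036 -0.3194] -18.3 [-0.6 -0.4 -0.5 -0.2 -0.1 -0.3 -0.1 -0.5 -0.2 -0.7 -0.  -0.7  0.3 -1.1]
[ 0.5408 -0.1643 -0.0463] -2.7 [-0.7 -0.7 -0.2 -0.  -0.1 -1.4 -0.4 -0.9  0.6 -2.2]
screws [[0.5834, -0.132, 0.016], [0.5798, -0.2052, 0.016], [0.5012, -0.1296, 0.016], [0.4999, -0.2012, 0.016]]
handle top [[0.5866, 0.2086, 0.124], [0.5771, 0.1875, 0.124], [0.5554, 0.1938, 0.124], [0.5698, 0.215, 0.124]] [0.57224485 0.20123787 0.124     ]
```

View pics/m2.png

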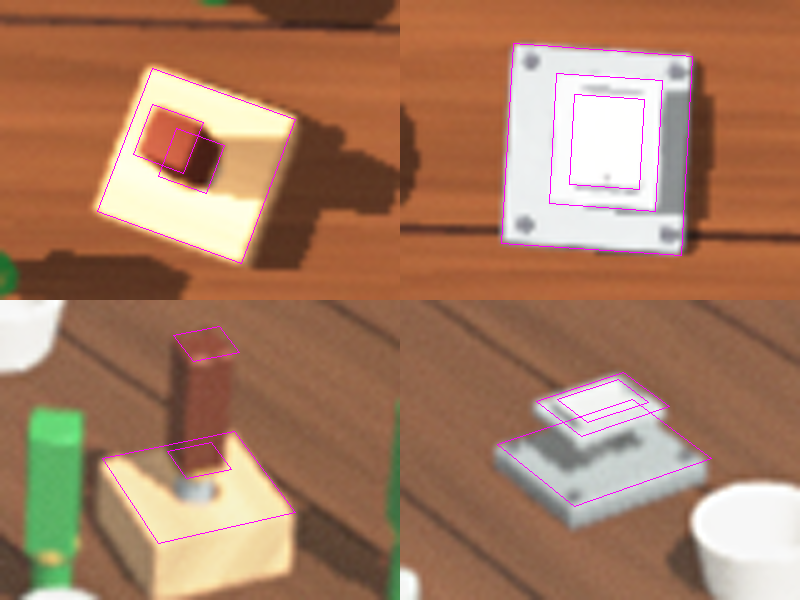

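The overlays match the rest, punch and stand to within about 1 px. The rest is near (0.573, 0.203) with a yaw of −18°. The stand is near (0.541, −0.165) with a yaw of −3°. I'll set out towards the punch at height.

Request:
send_rows(deltas=[{"translation":[0.15,-0.14,0],"rot":[0,0,0]},{"translation":[0.4,-0.38,0],"rot":[0,0,0]},{"translation":[0.65,-0.61,0],"rot":[0,0,0]},{"translation":[0.9,-0.85,0],"rot":[0,0,0]}], fingers=1, grip_force=60)

```text
t: 0.7
eef_pos: [0.3112, -0.4496, 0.2312]
tool_rot: [0.976, 0.217, 0.0, -0.0]
wrist_force: [0.6, -0.4, 0.2]
grip_width: 0.0854
finger_force: 0.0
```

Request:
send_rows(deltas=[{"translation":[0.3,-0.28,0],"rot":[0,0,0]},{"translation":[0.6,-0.57,0],"rot":[0,0,0]},{"translation":[0.9,-0.85,0],"rot":[0,0,0]}])

```text
t: 1.0
eef_pos: [0.3566, -0.3339, 0.2313]
tool_rot: [0.976, 0.217, 0.0, 0.0]
wrist_force: [0.8, 0.1, -1.1]
grip_width: 0.0856
finger_force: 0.0
```

Request:
send_rows(deltas=[{"translation":[0.3,-0.28,0],"rot":[0,0,0]},{"translation":[0.6,-0.57,0],"rot":[0,0,0]},{"translation":[0.9,-0.85,0],"rot":[0,0,0]}])

```text
t: 1.3
eef_pos: [0.402, -0.2186, 0.2315]
tool_rot: [0.976, 0.217, 0.0, 0.0]
wrist_force: [0.7, -1.0, 0.0]
grip_width: 0.0853
finger_force: 0.0
```

Tracking is good. I'll continue, then turn the tool.

Request:
send_rows(deltas=[{"translation":[0.3,-0.28,0],"rot":[0,0,0]},{"translation":[0.6,-0.57,0],"rot":[0,0,0]},{"translation":[0.9,-0.85,0],"rot":[0,0,0]}])

```text
t: 1.6
eef_pos: [0.4474, -0.1034, 0.2316]
tool_rot: [0.976, 0.218, 0.0, 0.0]
wrist_force: [0.7, -0.1, -0.6]
grip_width: 0.0854
finger_force: 0.0
```

Request:
send_rows(deltas=[{"translation":[0.3,-0.28,0],"rot":[0,0,0]},{"translation":[0.6,-0.57,0],"rot":[0,0,0]},{"translation":[0.9,-0.85,0],"rot":[0,0,0]}])

```text
t: 1.9
eef_pos: [0.4927, 0.0119, 0.2316]
tool_rot: [0.976, 0.218, 0.0, 0.0]
wrist_force: [-0.3, -1.6, 0.8]
grip_width: 0.0852
finger_force: 0.0
```

Request:
send_rows(deltas=[{"translation":[0.3,-0.28,0],"rot":[0,0,0]},{"translation":[0.6,-0.57,0],"rot":[0,0,0]},{"translation":[0.9,-0.85,0],"rot":[0,0,0]}])

```text
t: 2.2
eef_pos: [0.5381, 0.1271, 0.2314]
tool_rot: [0.976, 0.218, 0.0, 0.0]
wrist_force: [0.2, -0.4, -0.6]
grip_width: 0.086
finger_force: 0.0
```

Request:
send_rows(deltas=[{"translation":[0.2,-0.18,0],"rot":[0,0,-0.04]},{"translation":[0.4,-0.36,0],"rot":[0,0,-0.08]},{"translation":[0.6,-0.5,0],"rot":[0,0,-0.12]},{"translation":[0.64,-0.54,0],"rot":[0,0,-0.16]},{"translation":[0.64,-0.54,0],"rot":[0,0,-0.2]},{"translation":[0.64,-0.54,0],"rot":[0,0,-0.24]},{"translation":[0.64,-0.54,0],"rot":[0,0,-0.258]},{"translation":[0.64,-0.54,0],"rot":[0,0,-0.258]}])

```text
t: 3.0
eef_pos: [0.5727, 0.2014, 0.2312]
tool_rot: [0.811, 0.585, -0.0, -0.0]
wrist_force: [-0.1, 0.3, 0.5]
grip_width: 0.0853
finger_force: 0.0
```

Run:
```python
from h import *
from scipy.spatial.transform import Rotation as Ro
s=status.state();print(s["eef_pos"],s["joint_positions"],s["wrist_force"],s["torque"]); R=Ro.from_quat(s["tool_rot"]).as_matrix();print(R.round(4))
print("tool delta", R.T@(np.array([.5732,.2036,.069])-s["eef_pos"]), "y heading",np.degrees(np.arctan2(R[1,1],R[0,1])))
t=viewer.capture("top");sc=viewer.capture("scene")
print(proj(t,[s["eef_pos"]]),proj(sc,[s["eef_pos"]]))
cv2.imwrite("pics/m3.png",np.hstack([crop(t,130,140,110,120,3.6),crop(sc,250,150,110,120,3.6)]))
```

```text
[0.57265748 0.20144201 0.23115655] [ 2.22691109e-01  1.79553694e-01  1.65741730e+00 -2.24073138e-05
  1.30485991e+00  5.44237754e-01] [-0.10531414  0.28541927  0.49032422] [-4.99695633e-05  2.08419121e-02  1.05083955e-02]
[[ 3.160e-01  9.487e-01 -2.000e-04]
 [ 9.487e-01 -3.160e-01 -1.000e-04]
 [-1.000e-04 -2.000e-04 -1.000e+00]]
tool delta [ 2.24184922e-03 -1.36031310e-04  1.62156260e-01] y heading -18.42292888099581
[[184.09405308 194.8841376 ]] [[310.72419624 175.49217677]]
```

View pics/m3.png

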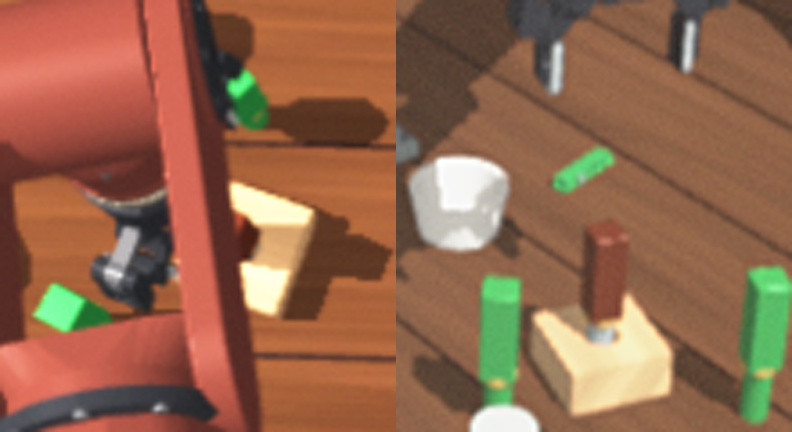

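The scene crop shows the fingers above and astride the punch (tips near (548,85) and (685,62), handle at (605,265)), with both green look-alikes clear. I'll descend and close.

Request:
send_rows(deltas=[{"translation":[0.01,0,0.15],"rot":[0,0,0]},{"translation":[0.01,0,0.35],"rot":[0,0,0]},{"translation":[0.01,0,0.55],"rot":[0,0,0]},{"translation":[0.01,0,0.75],"rot":[0,0,0]},{"translation":[0.01,0,0.9],"rot":[0,0,0]}])

```text
t: 3.6
eef_pos: [0.5717, 0.202, 0.1385]
tool_rot: [0.811, 0.585, -0.001, -0.001]
wrist_force: [-0.7, -0.6, -0.0]
grip_width: 0.0855
finger_force: 0.0
```

Request:
send_rows(deltas=[{"translation":[0,0,0.15],"rot":[0,0,0]},{"translation":[0,0,0.3],"rot":[0,0,0]},{"translation":[0,0,0.45],"rot":[0,0,0]},{"translation":[0,0,0.6],"rot":[0,0,0]},{"translation":[0,0,0.69],"rot":[0,0,0]},{"translation":[0,0,0.69],"rot":[0,0,0]}])

```text
t: 4.2
eef_pos: [0.5716, 0.202, 0.0702]
tool_rot: [0.811, 0.585, -0.002, -0.001]
wrist_force: [-0.0, -0.9, -0.3]
grip_width: 0.0853
finger_force: 0.0
```

Request:
send_rows(deltas=[{"translation":[0,0,0],"rot":[0,0,0]},{"translation":[0,0,0],"rot":[0,0,0]},{"translation":[0,0,0],"rot":[0,0,0]},{"translation":[0,0,0],"rot":[0,0,0]},{"translation":[0,0,0],"rot":[0,0,0]},{"translation":[0,0,0],"rot":[0,0,0]},{"translation":[0,0,0],"rot":[0,0,0]},{"translation":[0,0,0],"rot":[0,0,0]},{"translation":[0,0,0],"rot":[0,0,0]},{"translation":[0,0,0],"rot":[0,0,0]}], fingers=0, grip_force=80)

```text
t: 5.2
eef_pos: [0.5737, 0.2026, 0.0732]
tool_rot: [0.811, 0.585, 0.001, 0.0]
wrist_force: [0.1, 0.2, 6.1]
grip_width: 0.0242
finger_force: 78.8
```

Run:
```python
from h import *
from scipy.spatial.transform import Rotation as Ro
s=status.state();print(s)
sc=viewer.capture("scene");np.save("grasp_scene.npy",sc["color"])
cv2.imwrite("pics/m4.png",crop(sc,265,170,80,100,6))
```

```text
{'t': 5.2, 'joint_positions': array([2.24040436e-01, 3.58324735e-01, 1.75898557e+00, 8.69346991e-05,
       1.02281199e+00, 5.45455283e-01]), 'qd': array([-0.00033267, -0.0006087 ,  0.0015117 , -0.00021307, -0.00076112,
       -0.00076029]), 'tau': array([-2.10254313e-01, -3.77807021e+01, -2.38347173e+01, -8.36722367e-02,
       -2.09925729e-01,  6.20668579e-04]), 'eef_pos': array([0.57373715, 0.20255253, 0.07323304]), 'tool_rot': array([8.11157036e-01, 5.84827941e-01, 6.91437748e-04, 2.52553634e-04]), 'wrist_force': array([0.14604579, 0.24278716, 6.11038084]), 'torque': array([0.03890526, 0.14760847, 0.03418238]), 'finger_force': 78.7684178352356, 'grip_width': 0.024215841996788428}
```

View pics/m4.png

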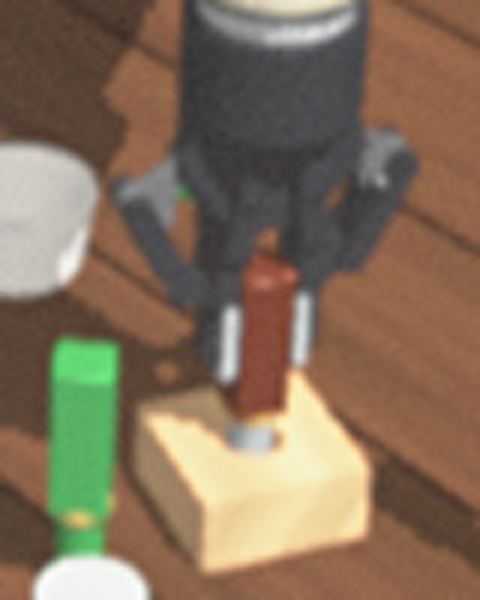

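The punch is gripped between flat pads (width 24 mm) and seated in the hole. Next I'll lift it straight up and check for tilt.

Request:
send_rows(deltas=[{"translation":[0,0,-0.03],"rot":[0,0,0]},{"translation":[0,0,-0.1],"rot":[0,0,0]},{"translation":[0,0,-0.2],"rot":[0,0,0]},{"translation":[0,0,-0.35],"rot":[0,0,0]},{"translation":[0,0,-0.5],"rot":[0,0,0]},{"translation":[0,0,-0.65],"rot":[0,0,0]},{"translation":[0,0,-0.8],"rot":[0,0,0]},{"translation":[0,0,-0.9],"rot":[0,0,0]},{"translation":[0,0,-0.9],"rot":[0,0,0]},{"translation":[0,0,-0.9],"rot":[0,0,0]}])

```text
t: 6.25
eef_pos: [0.573, 0.2023, 0.1625]
tool_rot: [0.811, 0.585, 0.0, 0.0]
wrist_force: [0.0, 0.0, -1.1]
grip_width: 0.0245
finger_force: 78.4
```

Run:
```python
from h import *
from scipy.spatial.transform import Rotation as Ro
s=status.state();print(s["eef_pos"],s["wrist_force"],s["torque"]);R=Ro.from_quat(s["tool_rot"]).as_matrix();print(R.round(4))
sc=viewer.capture("scene")
print("verticals",proj(sc,[[.573,.203,z] for z in(.05,.124,.15,.21)]).round(1).tolist())
off=np.array([0,0,-(.0732-.006)])
P=s["eef_pos"]+off; a=np.radians(-18.4);c,n=np.cos(a),np.sin(a);q=np.array([[1,1],[1,-1],[-1,-1],[-1,1]])*.0125@np.array([[c,n],[-n,c]])
m=crop(sc,265,140,80,100,6)
for z in(.046,.118):
    uv=((proj(sc,np.c_[q,np.full(4,z)]+P)-[265,140]+.5)*6).astype(int);cv2.polylines(m,[uv],True,(255,0,255),1)
k=np.linspace(0,2*np.pi,30)
uv=((proj(sc,np.c_[.01*np.cos(k),.01*np.sin(k),0*k]+P)-[265,140]+.5)*6).astype(int);cv2.polylines(m,[uv],True,(255,255,0),1)
cv2.imwrite("pics/m5.png",m)
```

```text
[0.57299841 0.20229812 0.16248241] [ 0.01759799  0.02829169 -1.12899831] [-0.00835906  0.06841373  0.04645542]
[[ 3.160e-01  9.488e-01  2.000e-04]
 [ 9.488e-01 -3.160e-01  0.000e+00]
 [ 1.000e-04  2.000e-04 -1.000e+00]]
verticals [[307.2, 237.1], [308.7, 213.2], [309.3, 204.4], [310.6, 183.4]]
```

View pics/m5.png

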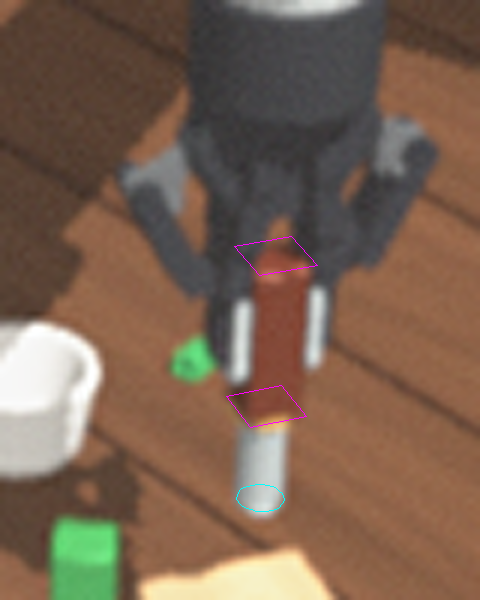

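The punch hangs upright (its edges lean about 3°, and a vertical line should lean 3.6° there). Its tip is at about (261,505) in the crop, within about 1 px of the prediction. I'll refine the stand's position with a silhouette fit on the first pictures.

```bash
cat > fit.py <<'E'
from h import *
from scipy.optimize import minimize
t=viewer.capture("top");sc=viewer.capture("scene")
I={"top":(t,cv2.imread("pics/top0.png")),"scene":(sc,cv2.imread("pics/scene0.png"))}
def hull(c,p,hx,hy,z0,z1,roi,M):
    co,sn=np.cos(p[2]),np.sin(p[2]);q=np.array([[1,1],[1,-1],[-1,-1],[-1,1]])*[hx,hy]@np.array([[co,sn],[-sn,co]])+p[:2]
    P=proj(c,np.vstack([np.c_[q,np.full(4,z)] for z in(z0,z1)]))
    P=cv2.convexHull(((P-roi[:2]+.5)*8-.5).astype(np.float32))
    cv2.fillConvexPoly(M,np.round(P*16).astype(np.int32),1,shift=4)
def go(n,roi,maskf,p0,boxes):
    c,im=I[n];u,v,w,h=roi;a=cv2.resize(im[v:v+h,u:u+w],None,fx=8,fy=8,interpolation=cv2.INTER_CUBIC)
    m=maskf(cv2.cvtColor(a,cv2.COLOR_BGR2HSV).astype(int)).astype(np.uint8)
    k,l,st,_=cv2.connectedComponentsWithStats(m);m=(l==1+np.argmax(st[1:,4])).astype(np.uint8)
    f=cv2.findContours(m,cv2.RETR_EXTERNAL,cv2.CHAIN_APPROX_NONE)[0];m[:]=0;cv2.drawContours(m,f,-1,1,-1)
    def cost(p):
        M=np.zeros_like(m)
        for b in boxes(p): hull(c,p,*b,roi,M)
        return (M!=m).sum()/64
    s=np.array([[0]*len(p0)]+[[(.006 if i!=2 else .1)*(i==j) for i in range(len(p0))] for j in range(len(p0))])+p0
    o=minimize(cost,p0,method="Nelder-Mead",options=dict(initial_simplex=s,xatol=1e-5,fatol=.05,maxiter=600))
    print(n,o.x.round(4),"mismatch px",round(o.fun,1),"area",m.sum()/64)
g=lambda H:(H[...,1]<75)&(H[...,2]>75)
st=lambda p:[(.05,.045,0,.016),(.032,.026,p[3]-.012,p[3])] 
go("top",(318,196,56,60),g,[.541,-.165,-.05],lambda p:[(.05,.045,0,.016)])
go("scene",(208,165,52,40),g,[.541,-.165,-.05,.05],st)
r=lambda H:(H[...,0]>12)&(H[...,0]<35)&(H[...,2]>110)
go("top",(165,180,60,60),r,[.573,.203,-.32],lambda p:[(.038,.038,0,.036)])
E
python3 fit.py
```

```text
top [ 0.5415 -0.1652 -0.0421] mismatch px 15.8 area 1480.359375
scene [ 0.5436 -0.1638 -0.0379  0.0521] mismatch px 13.8 area 825.90625
top [ 0.575   0.2058 -0.286 ] mismatch px 67.5 area 1105.09375
```

Request:
send_rows(deltas=[{"translation":[-0.1,0.02,0],"rot":[0,0,0]},{"translation":[-0.25,0.06,0],"rot":[0,0,0]},{"translation":[-0.45,0.11,0],"rot":[0,0,0]},{"translation":[-0.67,0.16,0],"rot":[0,0,0]},{"translation":[-0.9,0.22,0],"rot":[0,0,0]}])

```text
t: 6.9
eef_pos: [0.5649, 0.108, 0.162]
tool_rot: [0.811, 0.585, -0.0, 0.0]
wrist_force: [0.6, 0.2, -1.1]
grip_width: 0.024
finger_force: 78.4
```

Request:
send_rows(deltas=[{"translation":[-0.22,0.05,0],"rot":[0,0,0]},{"translation":[-0.45,0.11,0],"rot":[0,0,0]},{"translation":[-0.67,0.16,0],"rot":[0,0,0]},{"translation":[-0.9,0.22,0],"rot":[0,0,0]}])

```text
t: 7.3
eef_pos: [0.5571, 0.0155, 0.162]
tool_rot: [0.811, 0.585, -0.0, -0.0]
wrist_force: [-0.6, -0.6, -1.8]
grip_width: 0.0242
finger_force: 78.4
```

Request:
send_rows(deltas=[{"translation":[-0.22,0.05,0],"rot":[0,0,0]},{"translation":[-0.45,0.11,0],"rot":[0,0,0]},{"translation":[-0.67,0.16,0],"rot":[0,0,0]},{"translation":[-0.9,0.22,0],"rot":[0,0,0]}])

```text
t: 7.7
eef_pos: [0.5493, -0.0767, 0.162]
tool_rot: [0.811, 0.585, -0.0, -0.0]
wrist_force: [-0.5, 0.6, -1.8]
grip_width: 0.0239
finger_force: 78.4
```

Request:
send_rows(deltas=[{"translation":[-0.22,0.05,0],"rot":[0,0,-0.02]},{"translation":[-0.45,0.11,0],"rot":[0,0,-0.04]},{"translation":[-0.65,0.16,0],"rot":[0,0,-0.06]},{"translation":[-0.8,0.19,0],"rot":[0,0,-0.08]},{"translation":[-0.88,0.21,0],"rot":[0,0,-0.089]},{"translation":[-0.88,0.21,0],"rot":[0,0,-0.089]},{"translation":[-0.88,0.21,0],"rot":[0,0,-0.089]},{"translation":[-0.88,0.21,0],"rot":[0,0,-0.089]}])

```text
t: 8.5
eef_pos: [0.5421, -0.1646, 0.1622]
tool_rot: [0.722, 0.692, -0.0, -0.0]
wrist_force: [0.5, 0.0, -1.7]
grip_width: 0.0243
finger_force: 78.3
```

Run:
```python
from h import *
from scipy.spatial.transform import Rotation as Ro
s=status.state();print(s["t"],s["eef_pos"],s["wrist_force"],s["torque"]);R=Ro.from_quat(s["tool_rot"]).as_matrix();print(R.round(4))
print("tool delta to mark",R.T@(np.array([.542,-.165,s["eef_pos"][2]])-s["eef_pos"]))
sc=viewer.capture("scene");t=viewer.capture("top")
P=np.array([.542,-.165,s["eef_pos"][2]-.0672])
k=np.linspace(0,2*np.pi,30)
def ov(c,u,v,w,h,f):
    m=crop(c,u,v,w,h,f)
    for X in(np.c_[.01*np.cos(k),.01*np.sin(k),0*k]+P,np.c_[.01*np.cos(k),.01*np.sin(k),0*k]+P*[1,1,0]+[0,0,.052]):
        uv=((proj(c,X)-[u,v]+.5)*f).astype(int);cv2.polylines(m,[uv],True,(255,0,255),1)
    return m
cv2.imwrite("pics/m6.png",np.hstack([ov(sc,200,115,66,98,6),ov(t,310,180,66,98,6)]))
```

```text
8.5 [ 0.54211137 -0.16463369  0.16216096] [ 0.51722085  0.03110561 -1.71998146] [-0.00495457 -0.0607956  -0.05495505]
[[ 4.230e-02  9.991e-01 -4.000e-04]
 [ 9.991e-01 -4.230e-02  3.000e-04]
 [ 3.000e-04 -4.000e-04 -1.000e+00]]
tool delta to mark [-3.70689663e-04 -9.57762193e-05 -7.75294014e-08]
```

View pics/m6.png

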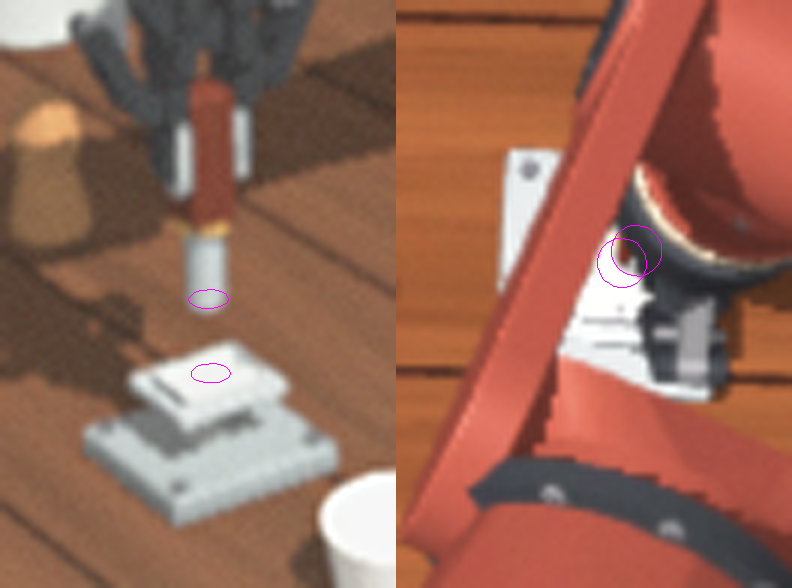

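The tip at crop (207,305) is as predicted and sits over the tag's middle (210,379) in the scene view, to about 1 mm. The top view is mostly blocked by the arm. I'll descend to just above the tag.

Request:
send_rows(deltas=[{"translation":[0,0,0.05],"rot":[0,0,0]},{"translation":[0,0,0.11],"rot":[0,0,0]},{"translation":[0,0,0.17],"rot":[0,0,0]},{"translation":[0,0,0.23],"rot":[0,0,0]},{"translation":[0,0,0.28],"rot":[0,0,0]},{"translation":[0,0,0.31],"rot":[0,0,0]},{"translation":[0,0,0.33],"rot":[0,0,0]},{"translation":[0,0,0.34],"rot":[0,0,0]},{"translation":[0,0,0.34],"rot":[0,0,0]},{"translation":[0,0,0.34],"rot":[0,0,0]}])

```text
t: 9.6
eef_pos: [0.5427, -0.1649, 0.1286]
tool_rot: [0.722, 0.692, 0.0, 0.0]
wrist_force: [-0.9, -1.0, -2.1]
grip_width: 0.0244
finger_force: 78.3
```

```bash
cat > look.py <<'E'
from h import *
from scipy.spatial.transform import Rotation as Ro
import sys
s=status.state();print(s["t"],s["eef_pos"].round(4),s["wrist_force"].round(2),s["torque"].round(3),Ro.from_quat(s["tool_rot"]).as_matrix()[:,2].round(4))
sc=viewer.capture("scene");print(proj(sc,[[.542,-.165,z] for z in(.06,.106,.178)]).round(1).tolist())
cv2.imwrite("pics/%s.png"%sys.argv[1],crop(sc,205,130,66,70,8))
E
python3 look.py m7
```

```text
9.6 [ 0.5427 -0.1649  0.1286] [-0.89 -0.95 -2.14] [ 0.024 -0.019 -0.107] [ 5.e-04 -2.e-04 -1.e+00]
[[234.6, 174.4], [234.2, 161.1], [233.6, 139.4]]
```

View pics/m7.png

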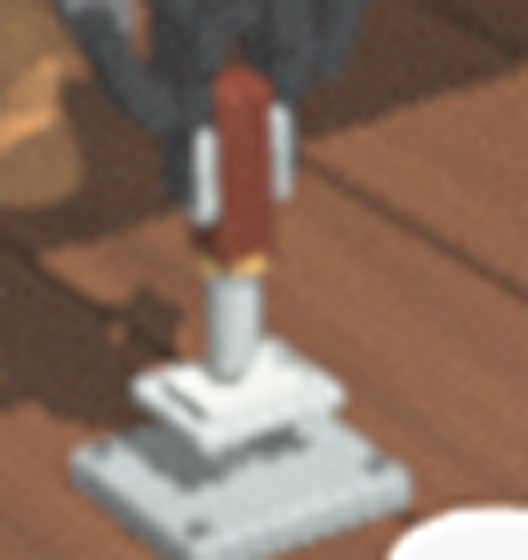

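Run:
```python
from h import *
s=status.state();sc=viewer.capture("scene")
im=np.mean([viewer.capture("scene")["color"].astype(float) for _ in range(4)],0)
lab=cv2.cvtColor((im/255).astype(np.float32),cv2.COLOR_BGR2LAB)
hsv=cv2.cvtColor((im/255).astype(np.float32),cv2.COLOR_BGR2HSV)
for v in range(138,180,2): print(v,"a",lab[v,226:244,1].round().astype(int).tolist()," L",lab[v,226:244,0].round().astype(int).tolist())
# expected silhouette for upright punch
P=s["eef_pos"]-[0,0,.0672];a=np.radians(-2.4);c,n=np.cos(a),np.sin(a);q=np.array([[1,1],[1,-1],[-1,-1],[-1,1]])*.0125@np.array([[c,n],[-n,c]])
for z in(.046,.06,.08,.1,.118):
    u=proj(sc,np.c_[q,np.full(4,z)]+P); print(z,u[:,0].min().round(1),u[:,0].max().round(1),u[:,1].mean().round(1))
for z in(0,.02,.04): print("shank",z,proj(sc,[P+[0,0,z]]).round(1))
```

```text
138 a [0, 0, 0, 1, -1, 0, 7, 16, 20, 18, 10, 4, 0, 0, -1, 0, 0, 0]  L [26, 26, 27, 29, 30, 30, 31, 34, 36, 34, 29, 25, 26, 28, 32, 34, 33, 32]
140 a [1, 1, 0, 0, 0, 9, 22, 27, 27, 27, 27, 24, 18, 6, 0, -1, 0, 1]  L [26, 26, 27, 28, 30, 31, 39, 43, 43, 42, 42, 41, 36, 32, 32, 33, 33, 32]
142 a [0, 0, 1, -1, 0, 7, 21, 27, 26, 24, 23, 24, 22, 6, 0, 0, 3, 6]  L [33, 29, 30, 33, 33, 34, 39, 43, 44, 41, 39, 38, 39, 40, 35, 31, 31, 31]
144 a [0, 0, 0, -1, 0, 8, 20, 23, 23, 23, 23, 24, 12, 0, -2, -1, 5, 8]  L [32, 29, 31, 33, 33, 31, 35, 38, 38, 38, 37, 36, 52, 77, 72, 47, 30, 29]
146 a [1, 0, 0, -1, -2, 2, 16, 23, 22, 22, 23, 24, 14, 0, -2, -1, 5, 8]  L [28, 26, 29, 47, 66, 57, 42, 37, 39, 38, 37, 36, 48, 72, 75, 53, 33, 30]
148 a [1, 1, 0, -1, -2, -1, 11, 22, 23, 22, 22, 23, 16, 0, -3, 0, 10, 14]  L [25, 25, 32, 59, 83, 72, 49, 37, 37, 38, 37, 37, 44, 65, 72, 54, 40, 43]
150 a [0, 0, 0, -1, -3, -1, 11, 23, 23, 22, 24, 24, 18, 1, -2, -1, 9, 12]  L [26, 28, 34, 57, 81, 70, 48, 37, 37, 37, 37, 36, 43, 62, 71, 53, 37, 35]
152 a [1, -1, 0, 0, -2, -1, 10, 23, 23, 23, 24, 24, 17, 2, -1, 4, 12, 15
[... 1544 characters left out ...]
8, 77, 82, 83, 80, 73, 71, 65, 54, 46, 44, 45]
174 a [7, 11, 13, 12, 8, 1, -2, -3, -3, -3, -3, -2, -2, -2, -1, 2, 5, 10]  L [31, 40, 48, 49, 50, 57, 69, 77, 83, 82, 84, 91, 93, 84, 76, 67, 58, 50]
176 a [-1, -3, -2, -3, -3, -2, -2, -2, -2, -3, -2, -1, -1, -2, -2, -2, -2, -2]  L [82, 88, 92, 89, 75, 63, 66, 74, 75, 80, 90, 95, 96, 94, 93, 92, 88, 80]
178 a [-2, -2, -1, -1, -1, -2, -2, -2, -2, -2, -1, -1, -1, -1, -1, -1, -2, -2]  L [73, 89, 96, 97, 96, 92, 89, 88, 90, 95, 96, 96, 96, 96, 95, 94, 92, 90]
0.046 228.3 239.8 160.8
0.06 228.1 239.7 156.6
0.08 227.9 239.5 150.6
0.1 227.7 239.4 144.6
0.118 227.5 239.3 139.0
shank 0 [[234.4 174.1]]
shank 0.02 [[234.2 168.4]]
shank 0.04 [[234.1 162.5]]
```

Run:
```python
from h import *
sc=viewer.capture("scene")
im=cv2.imread("pics/scene0.png").astype(np.float32)/255
lab=cv2.cvtColor(im,cv2.COLOR_BGR2LAB)
for v in range(211,242,2): print(v,"a",lab[v,298:320,1].round().astype(int).tolist()," L",lab[v,298:320,0].round().astype(int).tolist())
P=np.array([.573,.203,.006]);a=np.radians(-18.4);c,n=np.cos(a),np.sin(a);q=np.array([[1,1],[1,-1],[-1,-1],[-1,1]])*.0125@np.array([[c,n],[-n,c]])
for z in(.046,.082,.118):
    u=proj(sc,np.c_[q,np.full(4,z)]+P); print(z,u.round(1).tolist())
print(proj(sc,[P+[0,0,.03],P+[0,0,.046]]))
```

```text
211 a [13, 13, 13, 14, 15, 16, 17, 17, 18, 18, 19, 21, 21, 20, 16, 15, 17, 16, 14, 14, 14, 15]  L [45, 46, 46, 46, 46, 47, 46, 46, 46, 46, 43, 43, 45, 47, 48, 51, 49, 48, 49, 48, 47, 48]
213 a [13, 13, 13, 13, 15, 21, 25, 25, 25, 27, 26, 26, 26, 25, 22, 17, 15, 15, 15, 16, 15, 14]  L [42, 45, 44, 44, 40, 40, 43, 44, 43, 42, 42, 42, 43, 43, 44, 46, 47, 48, 49, 49, 48, 49]
215 a [13, 13, 14, 13, 12, 13, 21, 25, 26, 27, 27, 25, 27, 28, 27, 25, 19, 17, 16, 16, 15, 14]  L [44, 44, 43, 42, 32, 31, 37, 42, 45, 44, 46, 43, 43, 43, 48, 53, 50, 47, 47, 46, 48, 49]
217 a [14, 14, 14, 14, 12, 11, 12, 19, 25, 24, 24, 24, 23, 23, 25, 23, 19, 16, 14, 17, 14, 15]  L [47, 46, 46, 44, 32, 29, 29, 36, 48, 57, 57, 53, 45, 41, 41, 42, 45, 47, 47, 47, 47, 46]
219 a [15, 14, 14, 13, 13, 12, 11, 14, 22, 22, 22, 23, 22, 23, 23, 23, 18, 14, 14, 14, 16, 14]  L [48, 48, 47, 42, 33, 27, 29, 31, 37, 38, 39, 39, 39, 39, 38, 40, 41, 47, 47, 50, 48, 47]
221 a [16, 15, 16, 15, 12, 13, 10, 17, 22, 22, 24, 22, 22, 22, 23, 22, 18, 13, 13, 14, 14, 15]  L [48, 50, 48, 43, 34, 28, 29, 32, 38, 40, 39, 38, 38, 40, 39, 39, 41
[... 1427 characters left out ...]
 57, 47, 34, 33, 38, 38, 39, 37, 39, 40, 38, 55, 86, 93, 92, 93, 93, 84, 59]
239 a [6, 7, 7, 6, 7, 6, 14, 18, 16, 12, 11, 12, 10, 7, 1, -3, -5, -4, -4, -3, -2, 4]  L [59, 58, 61, 61, 58, 51, 43, 45, 54, 65, 69, 71, 75, 83, 89, 93, 93, 92, 92, 92, 93, 86]
241 a [6, 11, 8, 7, 5, 1, 0, 0, 1, 1, 1, 0, 3, 1, -4, -5, -5, -4, -3, -3, -3, -3]  L [82, 68, 63, 58, 57, 56, 57, 62, 67, 72, 79, 82, 79, 87, 93, 95, 94, 93, 92, 92, 92, 92]
0.046 [[304.7, 240.1], [300.9, 234.7], [309.7, 232.9], [313.6, 238.2]]
0.082 [[305.4, 228.6], [301.5, 223.2], [310.5, 221.4], [314.5, 226.7]]
0.118 [[306.1, 216.7], [302.1, 211.5], [311.2, 209.7], [315.3, 214.9]]
[[306.90719645 241.45427787]
 [307.22354958 236.45972784]]
```

The lean matches the bias seen while the punch stood free, so it is upright. I'll feel my way down in small steps.

Request:
send_rows(deltas=[{"translation":[0,0,0.01],"rot":[0,0,0]},{"translation":[0,0,0.02],"rot":[0,0,0]},{"translation":[0,0,0.03],"rot":[0,0,0]},{"translation":[0,0,0.03],"rot":[0,0,0]},{"translation":[0,0,0.03],"rot":[0,0,0]}])

```text
t: 10.45
eef_pos: [0.5424, -0.1648, 0.1252]
tool_rot: [0.722, 0.692, -0.0, -0.0]
wrist_force: [-0.4, -1.1, -1.2]
grip_width: 0.0245
finger_force: 78.3
```

Request:
send_rows(deltas=[{"translation":[0,0,0.01],"rot":[0,0,0]},{"translation":[0,0,0.02],"rot":[0,0,0]},{"translation":[0,0,0.02],"rot":[0,0,0]},{"translation":[0,0,0.02],"rot":[0,0,0]}])

```text
t: 10.85
eef_pos: [0.5424, -0.1648, 0.1232]
tool_rot: [0.722, 0.692, -0.0, -0.0]
wrist_force: [-0.1, -0.1, -2.0]
grip_width: 0.0239
finger_force: 78.3
```

Request:
send_rows(deltas=[{"translation":[0,0,0.01],"rot":[0,0,0]},{"translation":[0,0,0.02],"rot":[0,0,0]},{"translation":[0,0,0.02],"rot":[0,0,0]},{"translation":[0,0,0.02],"rot":[0,0,0]}])

```text
t: 11.25
eef_pos: [0.5424, -0.1648, 0.1212]
tool_rot: [0.722, 0.692, -0.0, -0.0]
wrist_force: [0.2, -0.3, -1.9]
grip_width: 0.0243
finger_force: 78.3
```

Request:
send_rows(deltas=[{"translation":[0,0,0.01],"rot":[0,0,0]},{"translation":[0,0,0.02],"rot":[0,0,0]},{"translation":[0,0,0.02],"rot":[0,0,0]},{"translation":[0,0,0.02],"rot":[0,0,0]}])

```text
t: 11.65
eef_pos: [0.5428, -0.1649, 0.1197]
tool_rot: [0.722, 0.692, 0.0, 0.0]
wrist_force: [0.3, -0.0, 1.3]
grip_width: 0.024
finger_force: 78.5
```

Contact at about 3 N, with the tag face near 52 mm. I'll press in stages.

Request:
send_rows(deltas=[{"translation":[0,0,0.005],"rot":[0,0,0]},{"translation":[0,0,0.01],"rot":[0,0,0]},{"translation":[0,0,0.015],"rot":[0,0,0]},{"translation":[0,0,0.015],"rot":[0,0,0]},{"translation":[0,0,0.015],"rot":[0,0,0]}])

```text
t: 12.15
eef_pos: [0.5431, -0.1651, 0.1187]
tool_rot: [0.722, 0.692, 0.0, 0.001]
wrist_force: [0.0, 1.3, 5.4]
grip_width: 0.0243
finger_force: 78.9
```

```bash
python3 -c "
from plant import status
s=status.state();print(s['eef_pos'],s['wrist_force'],s['torque'])"
```

```text
[ 0.54310556 -0.16509293  0.11868229] [0.03911979 1.27285785 5.40355044] [0.12403911 0.09613045 0.04066375]
```

Force is 7.3 N and the arm's give has shifted the tool 0.7 mm in x. I'll go on to about 12 N while compensating for that drift.

Request:
send_rows(deltas=[{"translation":[0.001,-0.003,0.004],"rot":[0,0,0]},{"translation":[0.002,-0.006,0.008],"rot":[0,0,0]},{"translation":[0.003,-0.009,0.012],"rot":[0,0,0]},{"translation":[0.004,-0.011,0.016],"rot":[0,0,0]},{"translation":[0.004,-0.011,0.016],"rot":[0,0,0]},{"translation":[0.004,-0.011,0.016],"rot":[0,0,0]}])

```text
t: 12.75
eef_pos: [0.5428, -0.165, 0.118]
tool_rot: [0.722, 0.692, 0.001, 0.002]
wrist_force: [0.1, -0.4, 7.3]
grip_width: 0.0239
finger_force: 79.1
```

```bash
python3 -c "
from plant import status
s=status.state();print(s['eef_pos'],s['wrist_force'],s['torque'],s['tool_rot'])"
```

```text
[ 0.54284379 -0.16497798  0.11803045] [ 0.13725312 -0.42834891  7.2516884 ] [ 0.08108269  0.1278604  -0.02626399] [7.21748573e-01 6.92153170e-01 6.74064116e-04 1.59123011e-03]
```

Request:
send_rows(deltas=[{"translation":[0.001,-0.003,0.003],"rot":[0,0,0]},{"translation":[0.001,-0.005,0.006],"rot":[0,0,0]},{"translation":[0.002,-0.007,0.01],"rot":[0,0,0]},{"translation":[0.002,-0.007,0.01],"rot":[0,0,0]}])

```text
t: 13.15
eef_pos: [0.5427, -0.165, 0.1176]
tool_rot: [0.722, 0.692, 0.001, 0.002]
wrist_force: [-1.4, -0.5, 8.3]
grip_width: 0.0242
finger_force: 79.3
```

Request:
send_rows(deltas=[{"translation":[0,0,0],"rot":[0,0,0]}])

```text
t: 13.25
eef_pos: [0.5427, -0.165, 0.1176]
tool_rot: [0.722, 0.692, 0.001, 0.002]
wrist_force: [-0.6, -0.1, 9.8]
grip_width: 0.0243
finger_force: 79.3
```

Request:
send_rows(deltas=[{"translation":[0,0,0],"rot":[0,0,0]}])

```text
t: 13.35
eef_pos: [0.5427, -0.165, 0.1177]
tool_rot: [0.722, 0.692, 0.001, 0.002]
wrist_force: [-0.4, 0.0, 8.8]
grip_width: 0.0243
finger_force: 79.3
```

Request:
send_rows(deltas=[{"translation":[0,0,0],"rot":[0,0,0]}])

```text
t: 13.45
eef_pos: [0.5427, -0.165, 0.1176]
tool_rot: [0.722, 0.692, 0.001, 0.002]
wrist_force: [0.0, 0.1, 9.4]
grip_width: 0.0241
finger_force: 79.3
```

About 11 N. A little more, then hold for 2.5 s or longer.

Request:
send_rows(deltas=[{"translation":[0,-0.001,0.002],"rot":[0,0,0]},{"translation":[0,-0.002,0.004],"rot":[0,0,0]},{"translation":[0,-0.002,0.004],"rot":[0,0,0]},{"translation":[0,-0.002,0.004],"rot":[0,0,0]}])

```text
t: 13.85
eef_pos: [0.5427, -0.165, 0.1175]
tool_rot: [0.722, 0.692, 0.001, 0.002]
wrist_force: [-0.4, 0.3, 10.3]
grip_width: 0.0242
finger_force: 79.4
```

Request:
send_rows(deltas=[{"translation":[0,0,0],"rot":[0,0,0]},{"translation":[0,0,0],"rot":[0,0,0]},{"translation":[0,0,0],"rot":[0,0,0]},{"translation":[0,0,0],"rot":[0,0,0]},{"translation":[0,0,0],"rot":[0,0,0]},{"translation":[0,0,0],"rot":[0,0,0]},{"translation":[0,0,0],"rot":[0,0,0]},{"translation":[0,0,0],"rot":[0,0,0]},{"translation":[0,0,0],"rot":[0,0,0]},{"translation":[0,0,0],"rot":[0,0,0]}])

```text
t: 14.85
eef_pos: [0.5427, -0.165, 0.1175]
tool_rot: [0.722, 0.692, 0.001, 0.002]
wrist_force: [-0.6, -0.2, 9.8]
grip_width: 0.0241
finger_force: 79.4
```

Request:
send_rows(deltas=[{"translation":[0,0,0],"rot":[0,0,0]},{"translation":[0,0,0],"rot":[0,0,0]},{"translation":[0,0,0],"rot":[0,0,0]},{"translation":[0,0,0],"rot":[0,0,0]},{"translation":[0,0,0],"rot":[0,0,0]},{"translation":[0,0,0],"rot":[0,0,0]},{"translation":[0,0,0],"rot":[0,0,0]},{"translation":[0,0,0],"rot":[0,0,0]},{"translation":[0,0,0],"rot":[0,0,0]},{"translation":[0,0,0],"rot":[0,0,0]}])

```text
t: 15.85
eef_pos: [0.5427, -0.165, 0.1174]
tool_rot: [0.722, 0.692, 0.001, 0.002]
wrist_force: [0.2, -0.2, 10.2]
grip_width: 0.0238
finger_force: 79.4
```

Request:
send_rows(deltas=[{"translation":[0,0,0],"rot":[0,0,0]},{"translation":[0,0,0],"rot":[0,0,0]},{"translation":[0,0,0],"rot":[0,0,0]},{"translation":[0,0,0],"rot":[0,0,0]},{"translation":[0,0,0],"rot":[0,0,0]},{"translation":[0,0,0],"rot":[0,0,0]}])

```text
t: 16.45
eef_pos: [0.5427, -0.165, 0.1175]
tool_rot: [0.722, 0.692, 0.001, 0.002]
wrist_force: [-0.4, -0.2, 9.5]
grip_width: 0.0243
finger_force: 79.4
```

Run:
```python
from h import *
f=[]
for i in range(8):
    viewer.capture("scene"); s=status.state(); f.append(np.r_[s["wrist_force"],s["torque"]])
print(np.mean(f,0).round(2),np.std(f,0).round(2),s["eef_pos"],s["t"])
```

```text
[-0.58  0.49  9.7   0.12  0.12  0.01] [0.34 0.21 0.42 0.03 0.03 0.03] [ 0.54265011 -0.16500875  0.1174452 ] 16.85
```

A steady 11.6 N or so was held for over 3 s with no drift. I'll unload straight up, undoing the compensation, then lift clear and head back.

Request:
send_rows(deltas=[{"translation":[-0.001,0.004,-0.01],"rot":[0,0,0]},{"translation":[-0.003,0.009,-0.02],"rot":[0,0,0]},{"translation":[-0.004,0.014,-0.03],"rot":[0,0,0]},{"translation":[-0.006,0.018,-0.04],"rot":[0,0,0]},{"translation":[-0.007,0.02,-0.05],"rot":[0,0,0]},{"translation":[-0.007,0.02,-0.07],"rot":[0,0,0]},{"translation":[-0.007,0.02,-0.1],"rot":[0,0,0]},{"translation":[-0.007,0.02,-0.17],"rot":[0,0,0]},{"translation":[-0.007,0.02,-0.27],"rot":[0,0,0]},{"translation":[-0.007,0.02,-0.37],"rot":[0,0,0]},{"translation":[-0.007,0.02,-0.45],"rot":[0,0,0]},{"translation":[-0.007,0.02,-0.5],"rot":[0,0,0]},{"translation":[-0.007,0.02,-0.5],"rot":[0,0,0]},{"translation":[-0.007,0.02,-0.5],"rot":[0,0,0]}])

```text
t: 18.25
eef_pos: [0.5424, -0.1649, 0.1649]
tool_rot: [0.722, 0.692, 0.0, 0.0]
wrist_force: [-0.5, -0.7, -1.0]
grip_width: 0.0242
finger_force: 78.5
```

Run:
```python
from h import *
from scipy.spatial.transform import Rotation as Ro
s=status.state();print(s["t"],s["eef_pos"],s["wrist_force"]);R=Ro.from_quat(s["tool_rot"]).as_matrix();print(R.round(4))
print(R.T@(np.array([.573,.2025,.1655])-s["eef_pos"]))
```

```text
18.25 [ 0.54239489 -0.16487961  0.16486243] [-0.53566109 -0.70657439 -0.98900469]
[[ 4.190e-02  9.991e-01  1.000e-04]
 [ 9.991e-01 -4.190e-02 -0.000e+00]
 [-0.000e+00  1.000e-04 -1.000e+00]]
[ 0.36833912  0.01519021 -0.00063728]
```

Request:
send_rows(deltas=[{"translation":[0.1,0,0],"rot":[0,0,0]},{"translation":[0.25,0.01,0],"rot":[0,0,0]},{"translation":[0.45,0.02,0],"rot":[0,0,0]},{"translation":[0.68,0.03,0],"rot":[0,0,0]},{"translation":[0.92,0.04,0],"rot":[0,0,0]}])

```text
t: 18.75
eef_pos: [0.5499, -0.0711, 0.1643]
tool_rot: [0.722, 0.692, -0.0, -0.001]
wrist_force: [0.5, -0.4, -2.4]
grip_width: 0.0241
finger_force: 78.5
```

Request:
send_rows(deltas=[{"translation":[0.23,0.01,0],"rot":[0,0,0]},{"translation":[0.46,0.02,0],"rot":[0,0,0]},{"translation":[0.69,0.03,0],"rot":[0,0,0]},{"translation":[0.92,0.04,0],"rot":[0,0,0]}])

```text
t: 19.15
eef_pos: [0.5575, 0.021, 0.1643]
tool_rot: [0.721, 0.692, -0.0, -0.001]
wrist_force: [-0.3, -0.3, -0.7]
grip_width: 0.0242
finger_force: 78.5
```

Request:
send_rows(deltas=[{"translation":[0.23,0.01,0],"rot":[0,0,0]},{"translation":[0.46,0.02,0],"rot":[0,0,0]},{"translation":[0.69,0.03,0],"rot":[0,0,0]},{"translation":[0.92,0.04,0],"rot":[0,0,0]}])

```text
t: 19.55
eef_pos: [0.5651, 0.1127, 0.1643]
tool_rot: [0.721, 0.692, -0.0, -0.001]
wrist_force: [-0.1, -0.2, -1.9]
grip_width: 0.0241
finger_force: 78.5
```

Request:
send_rows(deltas=[{"translation":[0.23,0.01,0],"rot":[0,0,0.02]},{"translation":[0.45,0.02,0],"rot":[0,0,0.04]},{"translation":[0.65,0.02,0],"rot":[0,0,0.06]},{"translation":[0.82,0.03,0],"rot":[0,0,0.08]},{"translation":[0.92,0.03,0],"rot":[0,0,0.089]},{"translation":[0.92,0.03,0],"rot":[0,0,0.089]},{"translation":[0.92,0.03,0],"rot":[0,0,0.089]},{"translation":[0.92,0.03,0],"rot":[0,0,0.089]}])

```text
t: 20.35
eef_pos: [0.5724, 0.202, 0.1645]
tool_rot: [0.811, 0.585, -0.0, -0.0]
wrist_force: [0.9, -0.4, -1.9]
grip_width: 0.0247
finger_force: 78.3
```

Run:
```python
from h import *
from scipy.spatial.transform import Rotation as Ro
s=status.state();print(s["t"],s["eef_pos"],s["wrist_force"]);R=Ro.from_quat(s["tool_rot"]).as_matrix();print(R.round(4))
print(R.T@(np.array([.573,.2023,.0735])-s["eef_pos"]))
```

```text
20.35 [0.57238739 0.20197434 0.16449619] [ 0.90388193 -0.38923784 -1.86053258]
[[ 3.155e-01  9.489e-01 -7.000e-04]
 [ 9.489e-01 -3.155e-01 -4.000e-04]
 [-6.000e-04 -6.000e-04 -1.000e+00]]
[0.00055376 0.00052935 0.09099561]
```

Back over the hole. I'll lower gently to just above its floor.

Request:
send_rows(deltas=[{"translation":[0.005,0.005,0.06],"rot":[0,0,0]},{"translation":[0.005,0.005,0.14],"rot":[0,0,0]},{"translation":[0.005,0.005,0.24],"rot":[0,0,0]},{"translation":[0.005,0.005,0.34],"rot":[0,0,0]},{"translation":[0.005,0.005,0.42],"rot":[0,0,0]},{"translation":[0.005,0.005,0.48],"rot":[0,0,0]},{"translation":[0.005,0.005,0.53],"rot":[0,0,0]},{"translation":[0.005,0.005,0.58],"rot":[0,0,0]},{"translation":[0.005,0.005,0.63],"rot":[0,0,0]},{"translation":[0.005,0.005,0.68],"rot":[0,0,0]},{"translation":[0.005,0.005,0.68],"rot":[0,0,0]},{"translation":[0.005,0.005,0.68],"rot":[0,0,0]}])

```text
t: 21.55
eef_pos: [0.5735, 0.2025, 0.0967]
tool_rot: [0.811, 0.585, -0.0, -0.0]
wrist_force: [0.0, -0.3, -0.9]
grip_width: 0.0242
finger_force: 78.4
```

Tip is about 6 mm into the hole with no side force. I'll continue down.

Request:
send_rows(deltas=[{"translation":[0,0,0.04],"rot":[0,0,0]},{"translation":[0,0,0.08],"rot":[0,0,0]},{"translation":[0,0,0.12],"rot":[0,0,0]},{"translation":[0,0,0.16],"rot":[0,0,0]},{"translation":[0,0,0.19],"rot":[0,0,0]},{"translation":[0,0,0.21],"rot":[0,0,0]},{"translation":[0,0,0.22],"rot":[0,0,0]},{"translation":[0,0,0.22],"rot":[0,0,0]},{"translation":[0,0,0.22],"rot":[0,0,0]}])

```text
t: 22.45
eef_pos: [0.5736, 0.2025, 0.075]
tool_rot: [0.811, 0.585, 0.0, 0.0]
wrist_force: [-0.2, 0.5, -2.2]
grip_width: 0.024
finger_force: 78.4
```

Request:
send_rows(deltas=[{"translation":[0,0,0.005],"rot":[0,0,0]},{"translation":[0,0,0.01],"rot":[0,0,0]},{"translation":[0,0,0.01],"rot":[0,0,0]},{"translation":[0,0,0.01],"rot":[0,0,0]}])

```text
t: 22.85
eef_pos: [0.5735, 0.2024, 0.0739]
tool_rot: [0.811, 0.585, 0.0, 0.0]
wrist_force: [0.0, 0.0, -1.5]
grip_width: 0.0242
finger_force: 78.4
```

Request:
send_rows(deltas=[{"translation":[0,0,0.005],"rot":[0,0,0]},{"translation":[0,0,0.01],"rot":[0,0,0]},{"translation":[0,0,0.01],"rot":[0,0,0]},{"translation":[0,0,0.01],"rot":[0,0,0]}])

```text
t: 23.25
eef_pos: [0.5736, 0.2025, 0.0733]
tool_rot: [0.811, 0.585, 0.0, 0.0]
wrist_force: [-0.5, 0.2, 2.0]
grip_width: 0.024
finger_force: 78.7
```

It has touched the hole floor. I'll release and rise.

Request:
send_rows(deltas=[{"translation":[0,0,0],"rot":[0,0,0]},{"translation":[0,0,0],"rot":[0,0,0]},{"translation":[0,0,0],"rot":[0,0,0]},{"translation":[0,0,0],"rot":[0,0,0]},{"translation":[0,0,0],"rot":[0,0,0]},{"translation":[0,0,0],"rot":[0,0,0]},{"translation":[0,0,0],"rot":[0,0,0]},{"translation":[0,0,0],"rot":[0,0,0]},{"translation":[0,0,0],"rot":[0,0,0]},{"translation":[0,0,0],"rot":[0,0,0]}], fingers=1)

```text
t: 24.25
eef_pos: [0.5735, 0.2024, 0.0728]
tool_rot: [0.811, 0.585, -0.0, -0.0]
wrist_force: [-0.0, 0.3, 0.1]
grip_width: 0.0859
finger_force: 0.0
```

Request:
send_rows(deltas=[{"translation":[0,0,-0.05],"rot":[0,0,0]},{"translation":[0,0,-0.15],"rot":[0,0,0]},{"translation":[0,0,-0.3],"rot":[0,0,0]},{"translation":[0,0,-0.45],"rot":[0,0,0]},{"translation":[0,0,-0.6],"rot":[0,0,0]},{"translation":[0,0,-0.75],"rot":[0,0,0]},{"translation":[0,0,-0.9],"rot":[0,0,0]},{"translation":[0,0,-1],"rot":[0,0,0]},{"translation":[0,0,-1],"rot":[0,0,0]}])

```text
t: 25.15
eef_pos: [0.575, 0.2028, 0.1755]
tool_rot: [0.811, 0.585, 0.002, 0.001]
wrist_force: [-0.1, 0.3, 0.1]
grip_width: 0.0854
finger_force: 0.0
```

Request:
send_rows(deltas=[{"translation":[0,0,-0.2],"rot":[0,0,0]},{"translation":[0,0,-0.4],"rot":[0,0,0]},{"translation":[0,0,-0.6],"rot":[0,0,0]},{"translation":[0,0,-0.6],"rot":[0,0,0]},{"translation":[0,0,-0.6],"rot":[0,0,0]},{"translation":[0,0,-0.6],"rot":[0,0,0]}])

```text
t: 25.75
eef_pos: [0.5724, 0.2022, 0.2307]
tool_rot: [0.811, 0.585, -0.002, -0.001]
wrist_force: [0.0, 0.4, -0.7]
grip_width: 0.0855
finger_force: 0.0
```

Run:
```python
from h import *
sc=viewer.capture("scene")
cv2.imwrite("pics/m8.png",np.hstack([crop(sc,200,130,180,170,3.3),crop(sc,280,205,40,112//2,10)[:561][:,:200] if 0 else np.zeros((561,1,3),np.uint8)]))
```

```text
(no output)
```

View pics/m8.png

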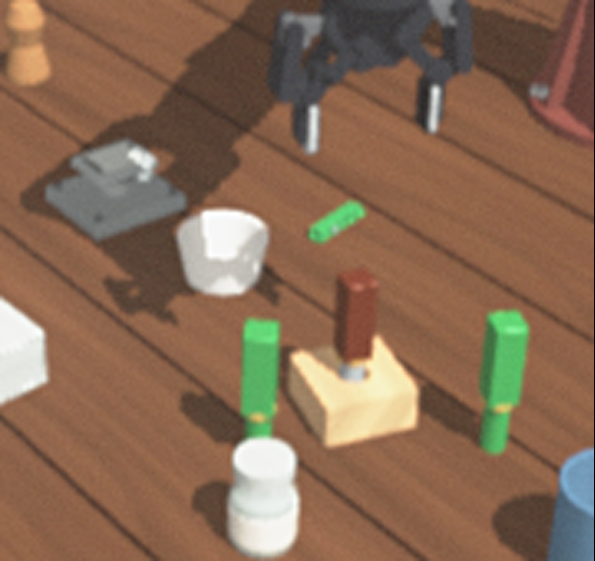

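The punch stands upright and fully down in its rest (handle near (357,315)). The gripper is clear above it, and the bystanders are where they were. Handing in.

```bash
python3 -c "
from plant import job
print(job.job_done())"
```

```text
the job is handed in; nothing more can be done
None
```

I pressed the punch on the middle of the tag at about 11.6 N for over 3 s, lifted it straight up, put it back upright and fully down in its rest, let go, and handed the job in at about 26 s; no verdict came back.

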